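# Unlock the stall scale and weigh a honey pot

### The job

Free the market-stall scale by sliding its red transport bolt through the dark keeper bridge, all the way to its end stop on the far side. Then take the amber honey pot with the white lid out of the crate, stand it gently in the middle of the scale's round pan and let go. Leave the other two pots in their compartments and knock nothing over.

Things in the scene. Friction and masses are not known exactly. Their poses are not given: they have to be found in the camera images.
- scale: White bench scale fixed to the table, 260 mm (its x) by 300 mm (its y), flat top 40 mm above the table. Origin: centre of its underside; z up. The bolt's steel track (45 mm wide, top at z 41 mm) runs along its y axis at x = -95 mm, the edge nearest the robot. The pan is centred at x = +55 mm, y = 0.
- keeper (a point): Top centre of the keeper, a dark steel bridge across the track at the scale's x = -95, y = 0, 82 mm above the table: 30 mm long along the track (y -15 to +15), 48 mm wide. Its opening is 32 mm wide and reaches up to z 73 mm: the bolt passes beneath, fingers do not. Axes are the scale's.
- bolt (a joint): Travel of the red bolt in m along the scale's +y: starts at 0 to 0.02 (locked), solid end stop at 0.145 (free). Friction about 5 N plus 15 N per m/s; stays where left. At 0 it spans the scale's y -120 to -20 mm, at the stop +25 to +125 mm, wholly beyond the keeper. So let go when the fingers reach the keeper (about 0.08) and take the nose that sticks out beyond it.
- bolt_grip (a point): Centre of the top face of the red bolt: a bar 100 mm long (scale's y), 24 mm wide (scale's x) and 23 mm high, its top 65 mm above the table. It can be pinched across its width from above anywhere along it that is clear of the keeper; its axes are the scale's.
- pan_top (a point): Centre of the top face of the scale's round steel pan, 140 mm across, 75 mm above the table when empty. It sinks with the pan.
- pan (a joint): How far the pan has sunk in m: 0 empty, spring of 500 N/m, bottoms at 0.012; the pot sinks it by 4 to 9 mm.
- crate: Pale wooden crate fixed to the table, 246 mm (its x) by 86 mm (its y), walls 5 mm thick and 45 mm high, floor 5 mm, three compartments side by side along its x, about 75 mm square each, centred at x = -79, 0 and +79 mm. Origin: centre of its underside.
- pot_amber: The pot to weigh: honey-gold with white lid, cylinder 60 mm across and 100 mm high, 0.25 to 0.46 kg, standing in one of the crate's compartments. Origin: centre of its underside; z up. Its upper 50 mm stand above the crate's walls: grip it across its diameter there, closing along the crate's y.
- pot_dark: Another pot, same size, dark brown with green lid, in another compartment (to be left). Origin: centre of its underside.
- pot_cream: Another pot, same size, cream with red lid, in another compartment (to be left). Origin: centre of its underside.
- glass_jar: Bystander: clear glass jar with green lid, 72 mm across, 120 mm high. Origin: centre of its underside.
- tub_stack: Bystander: two stacked honey-coloured tubs, 106 mm across, 130 mm high. Origin: centre of its underside.
- mug: Bystander: white mug, 80 mm across, 90 mm high. Origin: centre of its underside.
- lidded_jar: Bystander: brown jar with yellow lid, 76 mm across, 130 mm high. Origin: centre of its underside.

How it is judged:
By the outcome, as a careful person would: the job done as asked, in the order asked, and still so for the second after the job is handed in, with the robot touching nothing.
It also fails if it takes over 61 s, if anything falls off the work surface, if the arm or the gripper's body presses on something with over 40 N, if the wrist force passes 120 N, or if a joint passes its speed limit or range.

### The arm

A 6-joint arm with a two-finger parallel gripper is mounted at the origin on the work surface. World frame = base frame: x ahead of the robot, y to its left, z up, the work surface at z = 0. Lengths are in m, angles in degrees, forces in N, time in s.
With the tool pointing down it reaches from about 0.25 to 0.725 m from the base axis. Payload 9.7 kg.
Tool frame: the origin (TCP) lies between the finger pads; the fingertips stand 11 mm ahead of it and the grasp point (between the pads) lies 8 mm behind it; y points along the fingers, x is the direction in which the jaws open and shut, and the axes are right-handed (so a half turn about y gives the same grasp; the last joint's range is limited). The gripper opens to 85 mm and grips with 20 to 120 N. Pads are 22 mm wide; open, the fingers measure 114 mm over their backs; the gripper's body (76 mm by 85 mm) begins 54 mm behind the grasp point. The pads swing forward as they close: fully open they stand 13 mm farther back than shut.
Start: joints at [-68.755, 4.979, 10.078, 95.1, 0, 90], TCP at [0.199, -0.513, 0.217] pointing down, gripper open.
Joint ranges: [-179.16, 179.16], [-48.56, 103.87], [-65.8, 70.77], [-126.05, 130.52], [-82.76, 87.17], [-180, 180]. Speed limits (degrees/s): [127.2, 127.2, 147.25, 180, 180, 180].

### API

Orientations are given as [roll, pitch, yaw] about the fixed x, y, z axes, in that order (R = Rz(yaw) Ry(pitch) Rx(roll)).
In Python, from workcell import bot, vision gives the robot as it stands. The module is installed in compiled form; this text tells all that it offers.
- The arm moves only by the shell command python3 -m crank 'ROWS' [OPENING] [FORCE]. ROWS is text: rows parted by semicolons, each of 6 numbers parted by spaces: the shift along the tool's x, y, z in m, then the turn, a rotation vector about the tool's x, y, z in rad. A call has 1 to 8 rows; each row is the pose to reach, as a shift and turn from the pose commanded when the call began, along the tool's axes at that moment; what a row does not reach only later rows make up. A row lasts 1/10 s, in which the tool goes at most 50 mm and 8.59 degrees, less where a joint would pass 70% of its speed; a pose out of reach is approached as far as the arm can. A call with a gripper value outside its range is refused whole. OPENING is the gripper's target within -1 to 1 (shut at 1, half-way at 0, fully open at -1), set as the call begins (- or left out, the last holds). The fingers move at their own pace and stop on an object; FORCE is the grip in N (left out, the last holds). Time passes only in rows, so rows that repeat a pose let the fingers close. It gives the time, the measured TCP pose, the force and the opening at its end, in the units of the state.
- bot.get_obs(): the state, without advancing time (a new reading comes with each control period).
- vision.camera(name): name is "scene" or "top" or "wrist"; returns the picture (420x560x3 uint8, red, green, blue); there is no depth.
- vision.get_calibration(name): a dict with "fx", "fy", "cx", "cy" (pixels), "distortion" ([k1, k2, p1, p2, k3] as OpenCV has them; the pictures are not rectified), "rvec" (rotation vector, rad) and "tvec" (3), from world to camera coordinates, as OpenCV has them. Camera axes: x right, y down, z forward; pixel columns grow to the right and rows downward; lengths in m; the calibration is good to about 2 mm. A picture is of the moment at which its call begins: read the wrist's pose just before it. get_calibration takes no time and is no camera call; for the wrist camera it gives the pose at the moment of the call.
- bot.job_done(): hands the job in, once; it reports no verdict.
The state is a dict: "time": time; "q": joint angles; "qd": joint speeds; "joint_efforts": joint torques, N m; "ee_pos": TCP position; "tcp_rot": TCP orientation; "wrist_force": force on the tool from outside, world axes, zero at the start; "torque": the same for the moment, N m; "opening": finger opening in m.
Only numpy, scipy, OpenCV 4.12 (cv2) and the standard library are available. Lean on these libraries where they do the work, as an engineer would, in place of code of your own. Each camera call takes 0.05 s, during which the arm holds its last target. There are 200 camera calls.

## Working session

There is one attempt and no reset: what is moved stays moved. The work goes in short steps, Python scripts to look and compute and a shell command to move; the robot and the scene stay as the last step left them, time stands still between calls to the robot, and variables do not carry over. Pictures are saved under pics/ and viewed, about 8 in all and at most 12, crops included, and the job is handed in when it is done.

```bash
mkdir -p pics
cat > h.py <<'E'
import numpy as np, cv2
from workcell import bot, vision
def snap(n,f):
    im=vision.camera(n); cv2.imwrite(f'pics/{f}.png',im[:,:,::-1]); return im
def ray(n,uv,z,c=None):
    c=c or vision.get_calibration(n)
    K=np.array([[c['fx'],0,c['cx']],[0,c['fy'],c['cy']],[0,0,1.]])
    p=cv2.undistortPoints(np.array(uv,float).reshape(-1,1,2),K,np.array(c['distortion'],float)).reshape(-1,2)
    R=cv2.Rodrigues(np.array(c['rvec'],float))[0]; t=np.array(c['tvec'],float).ravel()
    o=-R.T@t; d=np.c_[p,np.ones(len(p))]@R
    return o+d*((z-o[2])/d[:,2])[:,None]
E
python3 - <<'E'
from h import *
print(bot.get_obs())
a=snap('top','top0');b=snap('scene','scene0')
for n in('top','scene'):
    c=vision.get_calibration(n);R=cv2.Rodrigues(np.array(c['rvec'],float))[0];print(n,-R.T@np.ravel(c['tvec']),c['fx'])
E
```

```text
{'time': 0.0, 'q': array([-6.87554923e+01,  5.01210589e+00,  1.00347097e+01,  9.50991385e+01,
       -1.45372888e-04,  9.00010442e+01]), 'qd': array([ 0.0607452 , -0.0356164 , -0.13049667,  0.03239033, -0.08991167,
        0.01766194]), 'joint_efforts': array([-1.52604143e-04, -5.20389926e+01,  4.64803219e+01,  1.63309736e-02,
       -2.98972179e-05,  1.84265019e-06]), 'ee_pos': array([ 0.19920322, -0.51239774,  0.21637572]), 'tcp_rot': array([-9.00001468e+01,  7.65346597e-02, -6.87565365e+01]), 'wrist_force': array([-0.17970546, -0.62434017,  0.14753592]), 'torque': array([-0.05857553, -0.03498437,  0.04193286]), 'opening': 0.08553667675083489}
top [ 0.45415512 -0.03071789  1.59760804] 468.46879069959886
scene [1.41631091 0.35060837 1.33507483] 452.9006179908322
```

View pics/top0.png

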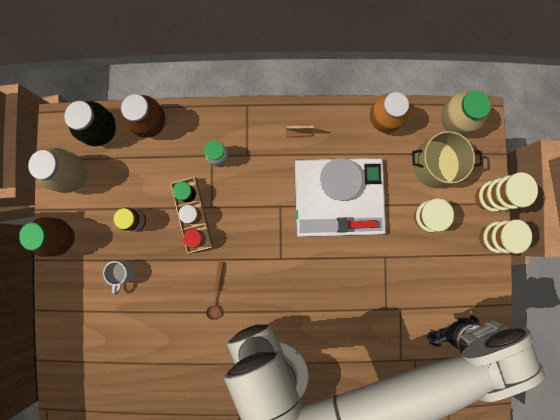

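View pics/scene0.png

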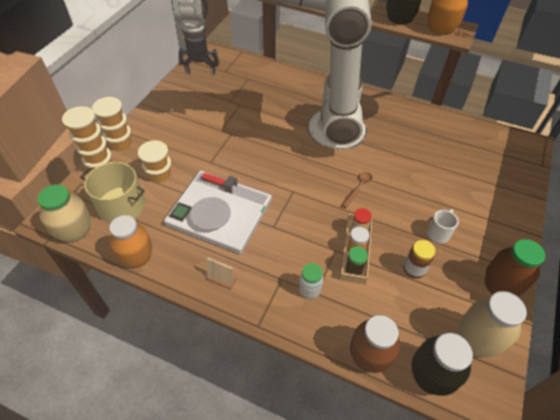

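The top view shows the scale at about (340,198), with the red bolt at (363,225) and the keeper at (344,225). The white-lid amber pot is in the middle compartment at (187,214), with the green lid at (182,191) and the red lid at (193,238). Next I'll measure these.

Run:
```python
from h import *
im=cv2.imread('pics/top0.png'); hsv=cv2.cvtColor(im,cv2.COLOR_BGR2HSV)
def blob(m,box):
    x0,y0,x1,y1=box; k=np.zeros(m.shape,np.uint8); k[y0:y1,x0:x1]=m[y0:y1,x0:x1]
    cs,_=cv2.findContours(k.astype(np.uint8),cv2.RETR_EXTERNAL,cv2.CHAIN_APPROX_NONE)
    return max(cs,key=cv2.contourArea)
red=((hsv[...,0]<8)|(hsv[...,0]>172))&(hsv[...,1]>150)&(hsv[...,2]>80)
c=blob(red,(290,205,395,245)); r=cv2.minAreaRect(c); b=cv2.boxPoints(r); print('bolt',r, ray('top',b,.065).round(4).tolist())
white=(hsv[...,1]<40)&(hsv[...,2]>150)
c=blob((hsv[...,1]<60)&(hsv[...,2]>90),(285,150,395,245)); r=cv2.minAreaRect(c); b=ray('top',cv2.boxPoints(r),.04)
print('scale',r,b.round(4).tolist(),b.mean(0)); e=b[1:]-b[:-1]; print(np.linalg.norm(e,axis=1),np.degrees(np.arctan2(e[:,1],e[:,0])))
c=blob(white,(172,200,205,226)); (u,v),rad=cv2.minEnclosingCircle(c); print('white lid',u,v,rad,ray('top',[(u,v)],.1))
gr=(abs(hsv[...,0].astype(int)-65)<20)&(hsv[...,1]>100)
c=blob(gr,(170,178,196,204)); g,_=cv2.minEnclosingCircle(c); c=blob(red,(178,225,210,252)); rr,_=cv2.minEnclosingCircle(c)
print(ray('top',[g,rr],.1))
for n,uv in dict(mug=(115,270),yl=(124,219),gj=(215,151),tub=(435,215),stick=(300,130)).items(): print(n,ray('top',[uv],.1).round(3))
a=cv2.resize(im[150:260,160:215],None,fx=5,fy=5,interpolation=cv2.INTER_CUBIC);s=cv2.resize(im[150:250,285:395],None,fx=5,fy=5,interpolation=cv2.INTER_CUBIC)
o=np.zeros((550,800,3),np.uint8);o[:,:250]=a[:550,:250];o[:500,250:]=s[:,:550];cv2.imwrite('pics/crop.png',o)
```

```text
bolt ((362.0, 224.0), (6.0, 28.0), 90.0) [[0.5218, -0.2536, 0.065], [0.5206, -0.3466, 0.065], [0.5008, -0.3461, 0.065], [0.5021, -0.2532, 0.065]]
scale ((339.7545166015625, 196.65426635742188), (77.31950378417969, 89.13792419433594), 88.31531524658203) [[0.7328, -0.0801, 0.04], [0.7394, -0.3827, 0.04], [0.4777, -0.3827, 0.04], [0.4733, -0.0838, 0.04]] [ 0.60579012 -0.23233412  0.04      ]
[0.30261521 0.26169884 0.29892065] [ -88.76159728 -179.98313942   90.8429726 ]
white lid 187.1632080078125 213.55181884765625 9.062901496887207 [[0.55074362 0.26860037 0.1       ]]
[[0.62512359 0.28641166 0.1       ]
 [0.47189401 0.25315581 0.1       ]]
mug [[0.37  0.508 0.1  ]]
yl [[0.536 0.478 0.1  ]]
gj [[0.753 0.178 0.1  ]]
tub [[ 0.536 -0.535  0.1  ]]
stick [[ 0.819 -0.099  0.1  ]]
```

View pics/crop.png

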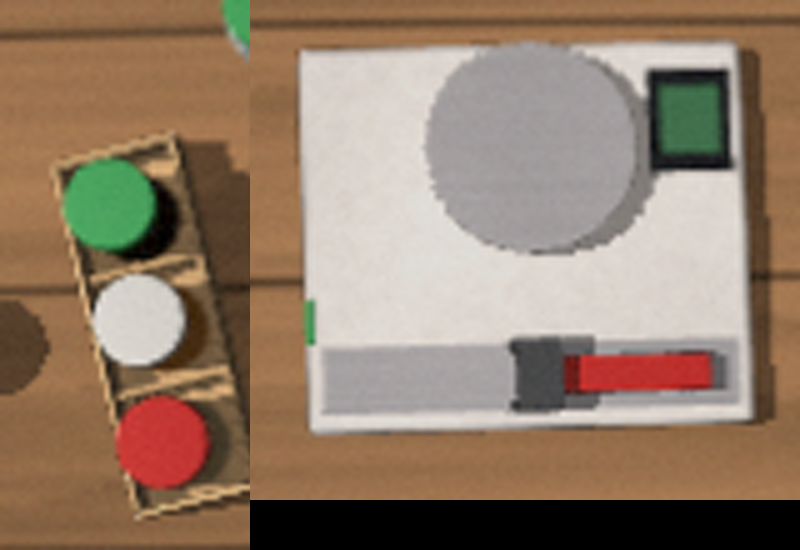

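```bash
cat >> h.py <<'E'
from scipy.spatial.transform import Rotation as Ro
def go(x,y,z,yaw):
    o=bot.get_obs(); R=Ro.from_euler('xyz',o['tcp_rot'],degrees=True)
    T=Ro.from_euler('xyz',[-90,0,yaw],degrees=True)
    print('t',o['time'],'pos',np.round(o['ee_pos'],4),'rot',np.round(o['tcp_rot'],2),'F',np.round(o['wrist_force'],1),'op',round(o['opening'],4))
    print('row',R.inv().apply(np.array([x,y,z])-o['ee_pos']).round(4),(R.inv()*T).as_rotvec().round(4))
E
python3 -c "
from h import *
go(.513,-.334,.19,1)"
```

```text
t 0.1 pos [ 0.1992 -0.5124  0.2165] rot [-9.000e+01  7.000e-02 -6.876e+01] F [-0.8 -0.8  0. ] op 0.0851
row [-0.0526  0.0265  0.3571] [-7.0000e-04 -1.2175e+00 -1.0000e-03]
```

```bash
python3 -m crank '-0.007 0.003 0.045 0 -0.15 0; -0.013 0.006 0.09 0 -0.3 0; -0.02 0.01 0.135 0 -0.45 0; -0.026 0.013 0.18 0 -0.6 0; -0.033 0.017 0.225 0 -0.75 0; -0.04 0.02 0.27 0 -0.9 0; -0.046 0.023 0.315 0 -1.05 0; -0.053 0.027 0.357 0 -1.2 0' -0.2
python3 -m crank '0 0 0 0 -0.018 0;0 0 0 0 -0.018 0;0 0 0 0 -0.018 0;0 0 0 0 -0.018 0'
python3 - <<'E'
from h import *
go(.513,-.334,.057,1)
snap('wrist','w1'); print(vision.get_calibration('wrist'))
E
```

```text
time: 0.9
ee_pos: [0.5144, -0.3325, 0.1896]
tcp_rot: [-90.0, 0.0, 0.4]
wrist_force: [0.4, -0.3, -0.3]
opening: 0.0512
time: 1.3
ee_pos: [0.512, -0.3347, 0.1904]
tcp_rot: [-90.0, -0.0, 0.9]
wrist_force: [-1.5, -0.4, -0.5]
opening: 0.0515
t 1.3 pos [ 0.512  -0.3347  0.1904] rot [-9.002e+01 -1.000e-02  8.900e-01] F [-1.5 -0.4 -0.5] op 0.0515
row [0.001  0.1334 0.0007] [ 0.0003 -0.002   0.0002]
{'fx': 310.71556565127025, 'fy': 310.71556565127025, 'cx': 276.31538657713276, 'cy': 213.78205886424178, 'distortion': array([0.00569735, 0.        , 0.        , 0.        , 0.        ]), 'rvec': array([-2.84169937, -0.02317159, -0.0044757 ]), 'tvec': array([-0.50795589, -0.35675603,  0.2526985 ])}
```

View pics/w1.png

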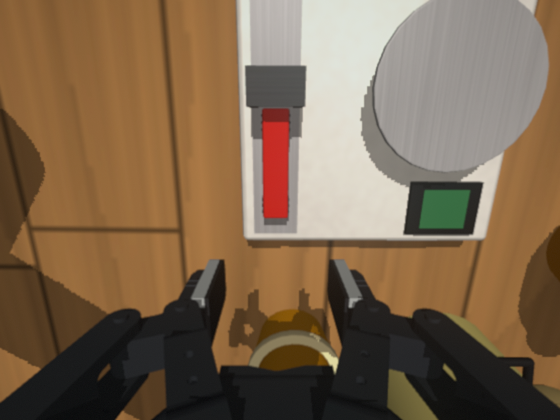

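The wrist view shows the bolt at columns 262–290, rows 108–220. The keeper is at (276,86), the pan at (460,85) and the scale's near edge at row 240. I'll refine the positions from this picture.

Run:
```python
from h import *
im=cv2.imread('pics/w1.png'); hsv=cv2.cvtColor(im,cv2.COLOR_BGR2HSV)
red=(((hsv[...,0]<8)|(hsv[...,0]>172))&(hsv[...,1]>150)&(hsv[...,2]>150)).astype(np.uint8); red[:,:230]=0; red[:,320:]=0; red[240:]=0
cs,_=cv2.findContours(red,cv2.RETR_EXTERNAL,cv2.CHAIN_APPROX_NONE); c=max(cs,key=cv2.contourArea)
r=cv2.minAreaRect(c); print(r); b=ray('wrist',cv2.boxPoints(r),.065); print(b.round(4))
print('keeper top corners',ray('wrist',[(247,66),(306,66),(305,107),(247,107)],.082).round(4))
print('track',ray('wrist',[(256,233),(297,233),(251,5),(302,5)],.041).round(4))
g=cv2.inRange(hsv,(0,0,90),(180,60,200)); 
print('pan edges',ray('wrist',[(374,95),(548,70),(446,172)],.075).round(4),'scale corners',ray('wrist',[(245,240),(485,239)],.04).round(4))
```

```text
((275.5, 169.0), (25.0, 96.0), 0.0)
[[ 0.501  -0.3485  0.065 ]
 [ 0.5007 -0.2608  0.065 ]
 [ 0.5224 -0.2604  0.065 ]
 [ 0.5248 -0.3481  0.065 ]]
keeper top corners [[ 0.4888 -0.2199  0.082 ]
 [ 0.5347 -0.2191  0.082 ]
 [ 0.5352 -0.2492  0.082 ]
 [ 0.4884 -0.25    0.082 ]]
track [[ 0.4928 -0.374   0.041 ]
 [ 0.5359 -0.3733  0.041 ]
 [ 0.4892 -0.1666  0.041 ]
 [ 0.5326 -0.1659  0.041 ]]
pan edges [[ 0.5919 -0.2388  0.075 ]
 [ 0.7285 -0.2183  0.075 ]
 [ 0.6621 -0.3011  0.075 ]] scale corners [[ 0.481  -0.3825  0.04  ]
 [ 0.7352 -0.3771  0.04  ]]
```

```bash
python3 -m crank '0.001 0.03 0 0 0 0;0.001 0.06 0 0 0 0;0.001 0.085 0 0 0 0;0.001 0.105 0 0 0 0;0.001 0.12 0 0 0 0;0.001 0.129 0 0 0 0;0.001 0.133 0 0 0 0;0.001 0.133 0 0 0 0' -0.2
python3 -m crank '0 0 0 0 0 0;0 0 0 0 0 0;0 0 0 0 0 0;0 0 0 0 0 0;0 0 0 0 0 0' 1 40
python3 -c "
from h import *
go(.512,-.267,.057,1)"
```

```text
time: 2.15
ee_pos: [0.5138, -0.3341, 0.0573]
tcp_rot: [-90.0, -0.0, 1.0]
wrist_force: [0.2, -0.2, -0.4]
opening: 0.0512
time: 2.65
ee_pos: [0.514, -0.3339, 0.0573]
tcp_rot: [-90.0, -0.0, 1.0]
wrist_force: [0.0, -0.8, 0.4]
opening: -0.0004
t 2.65 pos [ 0.514  -0.3339  0.0573] rot [-9.001e+01 -1.000e-02  1.040e+00] F [ 0.  -0.8  0.4] op -0.0004
row [-0.0007  0.0003  0.0669] [0.0002 0.0007 0.0003]
```

The jaws shut on nothing, so I need to look.

Run:
```python
from h import *
snap('wrist','w2'); a=snap('scene','s2')
cv2.imwrite('pics/s2c.png',cv2.resize(a[150:260,140:300,::-1],None,fx=2.5,fy=2.5,interpolation=cv2.INTER_CUBIC))
w=cv2.imread('pics/w2.png'); s=cv2.imread('pics/s2c.png'); o=np.zeros((600,560,3),np.uint8); o[:320]=w[100:]; o[320:595,:400]=s; cv2.imwrite('pics/c2.png',o)
```

```text
(no output)
```

View pics/c2.png

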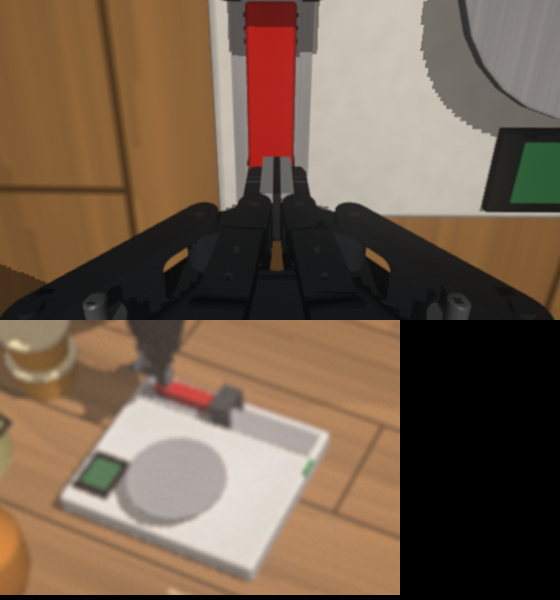

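Run:
```python
from h import *
c=vision.get_calibration('wrist'); K=np.array([[c['fx'],0,c['cx']],[0,c['fy'],c['cy']],[0,0,1.]])
print(cv2.projectPoints(np.array([[.514,-.334,.057],[.514,-.334,.046],[.514,-.323,.046],[.512,-.348,.065],[.512,-.348,.041],[.512,-.327,.065],[.512,-.2345,.082]]),np.array(c['rvec']),np.array(c['tvec']),K,c['distortion'])[0].reshape(-1,2).round(1))
print('tail',ray('wrist',[(271,266)],.065),ray('wrist',[(271,266)],.041),'nearkeeper',ray('wrist',[(245,100),(298,100)],.082))
print(bot.get_obs()['wrist_force'])
```

```text
[[274.  262.9]
 [274.2 254.5]
 [274.5 237.1]
 [269.8 292.8]
 [270.6 271.9]
 [270.3 257.5]
 [272.7  56.1]]
tail [[ 0.51240875 -0.33192071  0.065     ]] [[ 0.51219203 -0.34399705  0.041     ]] nearkeeper [[ 0.50119632 -0.25051625  0.082     ]
 [ 0.52231735 -0.25011691  0.082     ]]
[ 0.46349719  0.98079189 -0.98252999]
```

```bash
python3 -m crank '0 0 -0.02 0 0 0;0 -0.03 -0.02 0 0 0;0 -0.06 -0.02 0 0 0;0 -0.06 -0.02 0 0 0' -0.2
python3 - <<'E'
from h import *
snap('wrist','w3')
im=cv2.imread('pics/w3.png'); hsv=cv2.cvtColor(im,cv2.COLOR_BGR2HSV)
red=(((hsv[...,0]<8)|(hsv[...,0]>172))&(hsv[...,1]>150)&(hsv[...,2]>60)).astype(np.uint8); red[:,:200]=0; red[:,350:]=0
cs,_=cv2.findContours(red,cv2.RETR_EXTERNAL,cv2.CHAIN_APPROX_NONE); c=max(cs,key=cv2.contourArea)
r=cv2.minAreaRect(c); print(r); print(ray('wrist',cv2.boxPoints(r),.065).round(4))
go(.513,-.334,.057,1)
E
```

```text
time: 3.15
ee_pos: [0.5156, -0.355, 0.1217]
tcp_rot: [-90.2, -0.3, 1.0]
wrist_force: [0.3, -0.0, 0.7]
opening: 0.0516
((269.0, 145.0), (148.0, 36.0), 90.0)
[[ 0.4991 -0.2505  0.065 ]
 [ 0.5214 -0.25    0.065 ]
 [ 0.5242 -0.3468  0.065 ]
 [ 0.4985 -0.3473  0.065 ]]
t 3.2 pos [ 0.5151 -0.3546  0.1194] rot [-90.13  -0.18   1.02] F [-0.8 -1.4  0.3] op 0.0515
row [-0.0019  0.0623  0.0207] [0.0022 0.0004 0.0031]
```

View pics/w3.png

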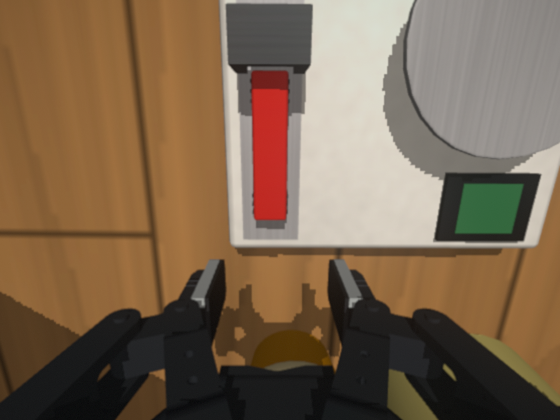

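Run:
```python
from h import *
o=bot.get_obs();c=vision.get_calibration('wrist');K=np.array([[c['fx'],0,c['cx']],[0,c['fy'],c['cy']],[0,0,1.]])
R=cv2.Rodrigues(c['rvec'])[0];t=c['tvec']
P=R@o['ee_pos']+t; print('TCP in cam',P,'tool y (down) in cam',R@[0,0,-1],'world y',R@[0,1,0])
u=np.array([[223,262],[332,262],[205,305],[352,305]],float)
p=cv2.undistortPoints(u.reshape(-1,1,2),K,c['distortion']).reshape(-1,2)
# rays to plane world y = tcp_y+0.011 and tcp_y
for dy in(.011,0,-.011):
    oo=-R.T@t; d=np.c_[p,np.ones(4)]@R
    print(dy,(oo+d*((o['ee_pos'][1]+dy-oo[1])/d[:,1])[:,None]-o['ee_pos']).round(4).tolist())
```

```text
TCP in cam [-0.00143129  0.02711392  0.17237576] tool y (down) in cam [-0.00351759 -0.29718762  0.95481262] world y [ 0.01869033 -0.95467128 -0.29707477]
0.011 [[-0.0242, 0.011, 0.0224], [0.028, 0.011, 0.0206], [-0.0251, 0.011, 0.0578], [0.0291, 0.011, 0.0564]]
0 [[-0.0281, 0.0, 0.0001], [0.0327, 0.0, -0.002], [-0.0291, 0.0, 0.0413], [0.0341, 0.0, 0.0398]]
-0.011 [[-0.032, -0.011, -0.0222], [0.0375, -0.011, -0.0246], [-0.0332, -0.011, 0.0249], [0.039, -0.011, 0.0231]]
```

The bolt didn't move, and the fingers closed above it. By the image scale, the tips stand about 15–20 mm higher than I assumed, so I'll lower in small steps and watch the force.

```bash
python3 -m crank '-0.001 0 0.02 0 0 0;-0.001 0.02 0.02 0 0 0;-0.001 0.04 0.02 0 0 0;-0.001 0.055 0.02 0 0 0;-0.001 0.064 0.02 0 0 0;-0.001 0.066 0.02 0 0 0;-0.001 0.068 0.02 0 0 0;-0.001 0.068 0.02 0 0 0' -0.2
python3 -m crank '0 0.002 0 0 0 0;0 0.004 0 0 0 0;0 0.004 0 0 0 0'
python3 -m crank '0 0.002 0 0 0 0;0 0.004 0 0 0 0;0 0.004 0 0 0 0'
```

```text
time: 4.0
ee_pos: [0.5131, -0.3341, 0.0496]
tcp_rot: [-90.0, -0.0, 1.0]
wrist_force: [-0.5, 0.1, 0.4]
opening: 0.0513
time: 4.3
ee_pos: [0.5128, -0.3339, 0.045]
tcp_rot: [-90.0, 0.0, 1.0]
wrist_force: [-0.3, -0.9, 0.1]
opening: 0.0513
time: 4.6
ee_pos: [0.5127, -0.3338, 0.0407]
tcp_rot: [-90.0, 0.0, 1.0]
wrist_force: [-0.0, -0.2, -0.1]
opening: 0.0512
```

```bash
python3 -m crank '0 0.002 0 0 0 0;0 0.004 0 0 0 0;0 0.005 0 0 0 0;0 0.005 0 0 0 0'
python3 -m crank '0 0 0 0 0 0;0 0 0 0 0 0;0 0 0 0 0 0;0 0 0 0 0 0;0 0 0 0 0 0' 1 40
```

```text
time: 5.0
ee_pos: [0.5127, -0.3338, 0.0358]
tcp_rot: [-90.0, 0.0, 1.0]
wrist_force: [-0.2, 0.4, -0.1]
opening: 0.0517
time: 5.5
ee_pos: [0.5111, -0.3341, 0.0365]
tcp_rot: [-90.0, 0.2, 1.0]
wrist_force: [-10.7, 0.5, 6.1]
opening: 0.0227
```

Opening is now 23 mm, so the bolt is gripped. Sliding it towards the keeper.

```bash
python3 -m crank '-0.001 0 0.006 0 0 0;-0.001 0 0.016 0 0 0;-0.001 0 0.027 0 0 0;-0.001 0 0.038 0 0 0;-0.001 0 0.049 0 0 0;-0.001 0 0.059 0 0 0;-0.001 0 0.066 0 0 0;-0.001 0 0.066 0 0 0'
python3 -m crank '0 0 0 0 0 0;0 0 0 0 0 0;0 0 0 0 0 0' -0.2
python3 -m crank '0 -0.03 -0.003 0 0 0;0 -0.07 -0.003 0 0 0;0 -0.09 0.03 0 0 0;0 -0.09 0.06 0 0 0;0 -0.09 0.07 0 0 0;0 -0.09 0.07 0 0 0'
python3 - <<'E'
from h import *
go(.5115,-.196,.036,1)
w=snap('wrist','w4')[:,:,::-1]; t=snap('top','t4')[:,:,::-1]
o=np.zeros((600,560,3),np.uint8); o[:320]=w[:320]; o[320:600]=cv2.resize(t[150:250,270:400],(364,280)).repeat(1,0) if 0 else np.pad(cv2.resize(t[150:250,270:400],(364,280)),((0,0),(0,196),(0,0))); cv2.imwrite('pics/c4.png',o)
E
```

```text
time: 6.3
ee_pos: [0.5101, -0.2678, 0.0366]
tcp_rot: [-90.1, 0.0, 1.0]
wrist_force: [-4.8, -0.1, 5.2]
opening: 0.0228
time: 6.6
ee_pos: [0.5108, -0.268, 0.036]
tcp_rot: [-90.0, -0.0, 1.0]
wrist_force: [-0.1, -0.8, -0.2]
opening: 0.0511
time: 7.2
ee_pos: [0.5095, -0.197, 0.126]
tcp_rot: [-90.0, -0.0, 1.1]
wrist_force: [0.8, 0.5, 0.2]
opening: 0.051
t 7.2 pos [ 0.5095 -0.197   0.126 ] rot [-9.00e+01 -1.00e-02  1.14e+00] F [0.8 0.5 0.2] op 0.051
row [0.002  0.09   0.0009] [-0.      0.0025  0.0001]
```

View pics/c4.png

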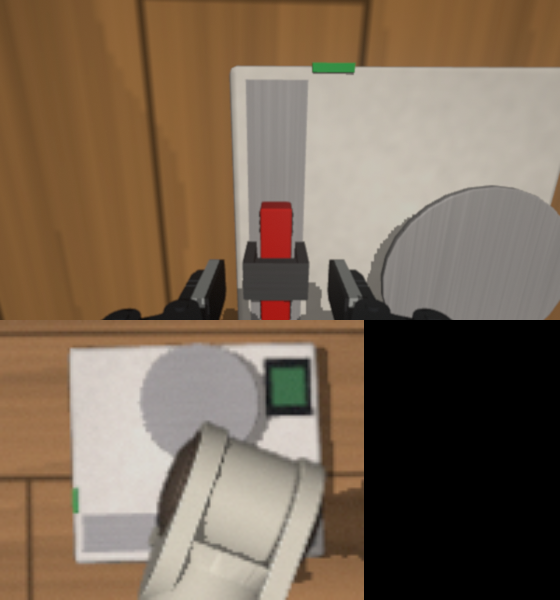

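The wrist view shows the bolt through the keeper: nose front at row 204, keeper far edge at row 245, columns 260–292.

Run:
```python
from h import *
print(ray('wrist',[(260,206),(292,206)],.065),ray('wrist',[(244,245),(309,245),(276,270)],.082))
```

```text
[[ 0.49859386 -0.18292366  0.065     ]
 [ 0.52182851 -0.18247803  0.065     ]] [[ 0.48840006 -0.20653231  0.082     ]
 [ 0.53363821 -0.20566342  0.082     ]
 [ 0.51103473 -0.22538948  0.082     ]]
```

```bash
python3 -m crank '0.002 0.03 0.001 0 0 0;0.002 0.055 0.001 0 0 0;0.002 0.072 0.001 0 0 0;0.002 0.082 0.001 0 0 0;0.002 0.088 0.001 0 0 0;0.002 0.09 0.001 0 0 0;0.002 0.09 0.001 0 0 0' -0.2
python3 -m crank '0 0 0 0 0 0;0 0 0 0 0 0;0 0 0 0 0 0;0 0 0 0 0 0;0 0 0 0 0 0' 1 40
python3 -m crank '0 0 0.006 0 0 0;0 0 0.016 0 0 0;0 0 0.027 0 0 0;0 0 0.038 0 0 0;0 0 0.049 0 0 0;0 0 0.06 0 0 0;0 0 0.067 0 0 0;0 0 0.07 0 0 0'
python3 -m crank '0 0 0.001 0 0 0;0 0 0.002 0 0 0;0 0 0.003 0 0 0;0 0 0.004 0 0 0;0 0 0.005 0 0 0;0 0 0.005 0 0 0'
```

```text
time: 8.0
ee_pos: [0.5116, -0.1972, 0.0365]
tcp_rot: [-90.0, -0.0, 1.0]
wrist_force: [-0.2, 0.3, -0.2]
opening: 0.0511
time: 8.5
ee_pos: [0.5093, -0.1969, 0.0372]
tcp_rot: [-90.0, 0.2, 1.0]
wrist_force: [-14.5, 0.7, 12.0]
opening: 0.0227
time: 9.3
ee_pos: [0.5083, -0.1274, 0.0372]
tcp_rot: [-90.1, 0.2, 1.0]
wrist_force: [-13.1, -4.7, 11.2]
opening: 0.0228
time: 9.9
ee_pos: [0.5083, -0.1228, 0.0372]
tcp_rot: [-90.1, 0.2, 1.0]
wrist_force: [-13.2, -4.4, 10.8]
opening: 0.0228
```

Moved about 74 mm with no sharp stop yet, so I'll creep on until the force rises.

```bash
python3 -m crank '0 0 0.001 0 0 0;0 0 0.002 0 0 0;0 0 0.003 0 0 0;0 0 0.003 0 0 0'
python3 -m crank '0 0 0.001 0 0 0;0 0 0.002 0 0 0;0 0 0.003 0 0 0;0 0 0.003 0 0 0'
```

```text
time: 10.3
ee_pos: [0.5083, -0.1222, 0.0372]
tcp_rot: [-90.4, 0.2, 0.9]
wrist_force: [-12.8, -17.5, 9.0]
opening: 0.0232
time: 10.7
ee_pos: [0.5083, -0.1221, 0.0371]
tcp_rot: [-90.8, 0.2, 0.8]
wrist_force: [-12.5, -35.3, 4.7]
opening: 0.0231
```

Solid stop felt: position stalled while the force rose to 35 N. Release, rise and check.

```bash
python3 -m crank '0 0 -0.004 0 0 0;0 0 -0.004 0 0 0;0 0 -0.004 0 0 0;0 0 -0.004 0 0 0' -0.2
python3 -m crank '0 -0.03 0 0 0 0;0 -0.07 0 0 0 0;0 -0.11 0 0 0 0;0 -0.15 0 0 0 0;0 -0.19 -0 0 0 0;0 -0.22 0 0 0 0;0 -0.22 0 0 0 0' -1
python3 - <<'E'
from h import *
im=snap('wrist','w5')[:,:,::-1]; hsv=cv2.cvtColor(np.ascontiguousarray(im),cv2.COLOR_BGR2HSV)
red=(((hsv[...,0]<8)|(hsv[...,0]>172))&(hsv[...,1]>150)&(hsv[...,2]>60)).astype(np.uint8)
cs,_=cv2.findContours(red,cv2.RETR_EXTERNAL,cv2.CHAIN_APPROX_NONE); c=max(cs,key=cv2.contourArea)
r=cv2.minAreaRect(c); print(r); print(ray('wrist',cv2.boxPoints(r),.065).round(4))
go(.551,.2686,.25,13)
E
```

```text
time: 11.1
ee_pos: [0.5102, -0.1195, 0.0362]
tcp_rot: [-90.0, -0.0, 1.1]
wrist_force: [-0.4, 0.3, -0.8]
opening: 0.0514
time: 11.8
ee_pos: [0.5112, -0.1197, 0.2606]
tcp_rot: [-90.1, -0.4, 1.1]
wrist_force: [0.6, -0.1, 0.2]
opening: 0.0854
((272.5, 216.0), (80.0, 19.0), 90.0)
[[ 0.4977 -0.1064  0.065 ]
 [ 0.5193 -0.106   0.065 ]
 [ 0.5217 -0.2052  0.065 ]
 [ 0.4984 -0.2056  0.065 ]]
t 11.85 pos [ 0.5109 -0.1197  0.2581] rot [-90.04  -0.21   1.07] F [ 1.  -0.2  0.2] op 0.0851
row [0.0473 0.008  0.3874] [ 0.0011 -0.2082  0.0035]
```

```bash
python3 -c "
from h import *
print(bot.get_obs()['q'].round(1))
go(.551,.2686,.25,102.7);go(.551,.2686,.25,-77.3)"
```

```text
[-13.2   2.4  12.   99.4   0.   75.7]
t 11.85 pos [ 0.5109 -0.1197  0.2581] rot [-90.04  -0.21   1.07] F [ 1.  -0.2  0.2] op 0.0851
row [0.0473 0.008  0.3874] [ 0.0038 -1.7738  0.0019]
t 11.85 pos [ 0.5109 -0.1197  0.2581] rot [-90.04  -0.21   1.07] F [ 1.  -0.2  0.2] op 0.0851
row [0.0473 0.008  0.3874] [-0.0018  1.3678  0.0036]
```

```bash
python3 -m crank '0.006 0 0.045 0 -0.14 0; 0.012 0 0.09 0 -0.28 0; 0.018 0 0.135 0 -0.42 0; 0.024 0 0.18 0 -0.56 0; 0.03 0 0.225 0 -0.7 0; 0.036 0 0.27 0 -0.84 0; 0.042 0 0.315 0 -0.98 0; 0.047 0.008 0.36 0 -1.12 0'
python3 -c "
from h import *
go(.551,.2686,.25,102.7)"
```

```text
time: 12.65
ee_pos: [0.5502, 0.2432, 0.2475]
tcp_rot: [-90.0, 0.0, 65.6]
wrist_force: [1.5, 0.3, 0.5]
opening: 0.0854
t 12.65 pos [0.5502 0.2432 0.2475] rot [-89.99   0.    65.57] F [1.5 0.3 0.5] op 0.0854
row [ 0.0234 -0.0025  0.0098] [-1.000e-04 -6.481e-01  0.000e+00]
```

```bash
python3 -m crank '0.023 -0.002 0.01 0 -0.14 0;0.023 -0.002 0.01 0 -0.28 0;0.023 -0.002 0.01 0 -0.42 0;0.023 -0.002 0.01 0 -0.56 0;0.023 -0.002 0.01 0 -0.648 0;0.023 -0.002 0.01 0 -0.648 0;0.023 -0.002 0.01 0 -0.648 0'
python3 - <<'E'
from h import *
im=snap('wrist','w6')[:,:,::-1].copy(); hsv=cv2.cvtColor(im,cv2.COLOR_BGR2HSV)
H,S,V=[hsv[...,i] for i in range(3)]
def big(m):
    cs,_=cv2.findContours(m.astype(np.uint8),cv2.RETR_EXTERNAL,cv2.CHAIN_APPROX_NONE); c=max(cs,key=cv2.contourArea); e=cv2.fitEllipse(c); print(cv2.contourArea(c),e); return ray('wrist',[e[0]],.105)[0].round(4)
print('W',big((S<45)&(V>140)))
print('R',big(((H<8)|(H>172))&(S>150)&(V>110)))
print('G',big((abs(H.astype(int)-65)<20)&(S>100)&(V>70)))
go(.551,.2686,.052,102.7)
E
```

```text
time: 13.35
ee_pos: [0.5508, 0.2661, 0.2491]
tcp_rot: [-89.9, 0.0, 102.2]
wrist_force: [1.6, 0.7, -0.5]
opening: 0.0854
2635.5 ((277.3450622558594, 195.319580078125), (57.30392074584961, 58.6246452331543), 88.1186752319336)
W [0.5503 0.2682 0.105 ]
3324.5 ((279.3895263671875, 110.84626770019531), (63.43973922729492, 66.77413940429688), 1.4634402990341187)
R [0.4719 0.2531 0.105 ]
2294.5 ((279.94964599609375, 263.5552978515625), (53.58890151977539, 54.566795349121094), 62.229583740234375)
G [0.6228 0.2869 0.105 ]
t 13.4 pos [0.5508 0.266  0.2494] rot [-8.994e+01  1.000e-02  1.022e+02] F [-0.1 -0.4  0.2] op 0.0856
row [ 0.0025  0.1974 -0.0009] [-0.001  -0.0088 -0.0002]
```

View pics/w6.png

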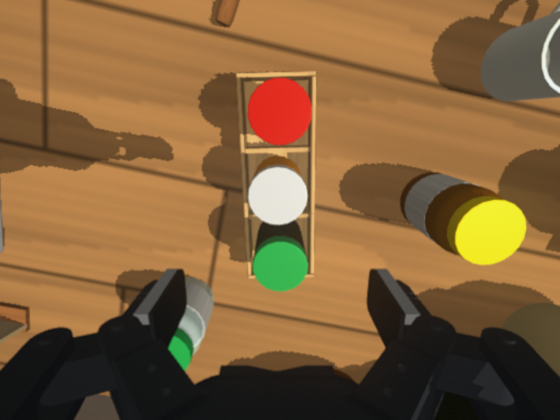

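The wrist view shows the white lid at (277,195), between red at (279,111) and green at (280,264). The crate is aligned with the image, and the pot centre at (0.550, 0.268) agrees with the top view. Descending.

```bash
python3 -m crank '0.002 0.04 0 0 0 0;0.002 0.08 0 0 0 0;0.002 0.115 0 0 0 0;0.002 0.145 0 0 0 0;0.002 0.17 0 0 0 0;0.002 0.187 0 0 0 0;0.002 0.197 0 0 0 0;0.002 0.197 0 0 0 0' -1
python3 -m crank '0 0 0 0 0 0;0 0 0 0 0 0;0 0 0 0 0 0;0 0 0 0 0 0;0 0 0 0 0 0' 1 40
```

```text
time: 14.2
ee_pos: [0.5499, 0.2676, 0.0516]
tcp_rot: [-89.9, 0.0, 102.3]
wrist_force: [-1.0, -0.8, 1.1]
opening: 0.0854
time: 14.7
ee_pos: [0.5514, 0.2682, 0.0547]
tcp_rot: [-90.1, -0.0, 102.3]
wrist_force: [-0.3, -2.0, 6.0]
opening: 0.059
```

```bash
python3 -m crank '0 -0.005 0 0 0 0;0 -0.015 0 0 0 0;0 -0.03 0 0 0 0;0 -0.05 0 0 0 0;0 -0.075 0 0 0 0;0 -0.1 0 0 0 0;0 -0.12 0 0 0 0;0 -0.12 0 0 0 0'
python3 - <<'E'
from h import *
im=snap('wrist','w7')
go(.662,-.231,.174,102)
print(bot.get_obs()['q'].round(1))
E
```

```text
time: 15.5
ee_pos: [0.5518, 0.2685, 0.1773]
tcp_rot: [-90.3, -0.1, 102.3]
wrist_force: [0.1, 0.5, -4.2]
opening: 0.0592
t 15.55 pos [0.5513 0.2683 0.1749] rot [-9.0170e+01 -4.0000e-02  1.0233e+02] F [-0.4  0.3 -4.9] op 0.0593
row [-0.5114  0.0006 -0.0015] [0.003  0.0057 0.0007]
[25.9 12.9 14.4 91.2 -0.  13.6]
```

View pics/w7.png

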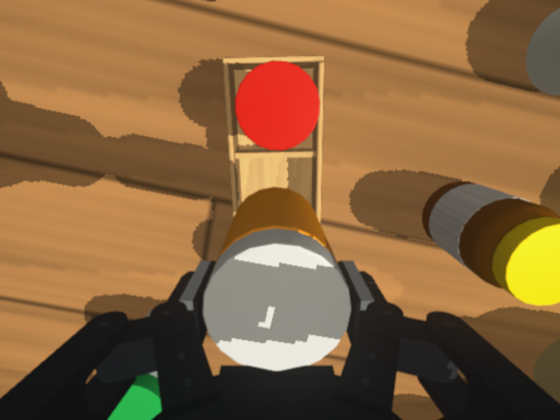

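The pot is held (lid at (277,300)), the compartment is empty and the red pot is undisturbed. Load is about 4.5 N. Carrying it over the pan.

```bash
python3 -m crank '-0.01 -0.005 0 0 0 0;-0.03 -0.01 0 0 0 0;-0.06 -0.015 0 0 0 0;-0.095 -0.02 0 0 0 0;-0.135 -0.02 0 0 0 0;-0.175 -0.02 0 0 0 0;-0.215 -0.02 0 0 0 0;-0.255 -0.02 0 0 0 0'
python3 -m crank '-0.04 0 0 0 0 0;-0.08 0 0 0 0 0;-0.12 0 0 0 0 0;-0.155 0 0 0 0 0;-0.185 0 0 0 0 0;-0.21 0 0 0 0 0;-0.23 0 0 0 0 0;-0.245 0 0 0 0 0'
python3 -m crank '-0.008 0 0 0 0 0;-0.011 0 0 0 0 0;-0.011 0 0 0 0 0;-0.011 0 0 0 0 0;-0.011 0 0 0 0 0'
python3 - <<'E'
from h import *
go(.662,-.2316,.13,102)
E
```

```text
time: 16.35
ee_pos: [0.6046, 0.0165, 0.1919]
tcp_rot: [-89.9, -0.0, 102.3]
wrist_force: [1.4, 0.5, -5.1]
opening: 0.0591
time: 17.15
ee_pos: [0.6567, -0.2225, 0.1916]
tcp_rot: [-89.9, -0.1, 102.3]
wrist_force: [0.8, -0.6, -5.2]
opening: 0.0592
time: 17.65
ee_pos: [0.6598, -0.2304, 0.1934]
tcp_rot: [-90.0, -0.0, 102.4]
wrist_force: [1.4, 0.4, -4.8]
opening: 0.0591
t 17.65 pos [ 0.6598 -0.2304  0.1934] rot [-90.01  -0.   102.38] F [ 1.4  0.4 -4.8] op 0.0591
row [-0.0016  0.0634 -0.0019] [0.0002 0.0067 0.    ]
```

```bash
python3 -m crank '-0.001 0.015 -0.002 0 0 0;-0.002 0.03 -0.002 0 0 0;-0.002 0.043 -0.002 0 0 0;-0.002 0.053 -0.002 0 0 0;-0.002 0.06 -0.002 0 0 0;-0.002 0.064 -0.002 0 0 0;-0.002 0.064 -0.002 0 0 0;-0.002 0.064 -0.002 0 0 0'
python3 -m crank '0 0.002 0 0 0 0;0 0.004 0 0 0 0;0 0.006 0 0 0 0;0 0.006 0 0 0 0'
python3 -m crank '0 0.001 0 0 0 0;0 0.002 0 0 0 0;0 0.003 0 0 0 0;0 0.003 0 0 0 0'
```

```text
time: 18.45
ee_pos: [0.6623, -0.2328, 0.1297]
tcp_rot: [-90.0, 0.0, 102.3]
wrist_force: [-0.0, -0.2, -4.3]
opening: 0.0589
time: 18.85
ee_pos: [0.6622, -0.2329, 0.1229]
tcp_rot: [-90.0, 0.0, 102.3]
wrist_force: [0.5, -0.2, -2.6]
opening: 0.0594
time: 19.25
ee_pos: [0.6622, -0.2329, 0.1202]
tcp_rot: [-90.0, 0.0, 102.3]
wrist_force: [-0.1, -0.6, -1.2]
opening: 0.0588
```

```bash
python3 -m crank '0 0.001 0 0 0 0;0 0.002 0 0 0 0;0 0.0025 0 0 0 0;0 0.0025 0 0 0 0;0 0.0025 0 0 0 0'
python3 -m crank '0 0 0 0 0 0;0 0 0 0 0 0;0 0 0 0 0 0;0 0 0 0 0 0;0 0 0 0 0 0;0 0 0 0 0 0' -0.6
python3 -m crank '0 0 0 0 0 0;0 0 0 0 0 0;0 0 0 0 0 0;0 0 0 0 0 0' -1
```

```text
time: 19.75
ee_pos: [0.6622, -0.2329, 0.1178]
tcp_rot: [-90.0, 0.0, 102.3]
wrist_force: [0.6, -0.8, 0.1]
opening: 0.0588
time: 20.35
ee_pos: [0.6621, -0.2328, 0.1176]
tcp_rot: [-90.0, -0.0, 102.3]
wrist_force: [-0.8, -0.0, -0.1]
opening: 0.0688
time: 20.75
ee_pos: [0.6621, -0.2328, 0.1176]
tcp_rot: [-90.0, 0.0, 102.3]
wrist_force: [0.5, 0.3, 0.0]
opening: 0.0853
```

Released with no force left on the wrist. Rise straight up, move back clear and check.

```bash
python3 -m crank '0 -0.015 0 0 0 0;0 -0.035 0 0 0 0;0 -0.06 0 0 0 0;0 -0.09 0 0 0 0;0 -0.12 0 0 0 0;0 -0.14 0 0 0 0;0 -0.14 0 0 0 0;0 -0.14 0 0 0 0'
python3 -m crank '0 0 0.04 0 0 0;0 0 0.08 0 0 0;0 0 0.12 0 0 0;0 0 0.16 0 0 0;0 0 0.2 0 0 0;0 0 0.24 0 0 0;0 0 0.28 0 0 0;0 0 0.28 0 0 0'
python3 - <<'E'
from h import *
go(.5,0,.3,90)
t=snap('top','t8')[:,:,::-1];s=snap('scene','s8')[:,:,::-1]
o=np.zeros((600,800,3),np.uint8); o[:300,:400]=cv2.resize(t,(400,300)); o[:300,400:]=cv2.resize(t[150:250,280:400],(400,300),interpolation=cv2.INTER_CUBIC); o[300:,:400]=cv2.resize(s,(400,300)); o[300:,400:]=cv2.resize(s[130:260,140:300],(400,300),interpolation=cv2.INTER_CUBIC); cv2.imwrite('pics/c8.png',o)
E
```

```text
time: 21.55
ee_pos: [0.6624, -0.2329, 0.2572]
tcp_rot: [-90.0, 0.0, 102.3]
wrist_force: [0.8, -0.6, -1.3]
opening: 0.0851
time: 22.35
ee_pos: [0.3848, -0.2928, 0.2571]
tcp_rot: [-89.9, -0.0, 102.2]
wrist_force: [1.2, -0.0, 1.4]
opening: 0.0852
t 22.35 pos [ 0.3848 -0.2928  0.2571] rot [-8.9940e+01 -2.0000e-02  1.0217e+02] F [ 1.2 -0.   1.4] op 0.0852
row [ 0.262  -0.0431 -0.1743] [-1.100e-03  2.125e-01  2.000e-04]
```

View pics/c8.png

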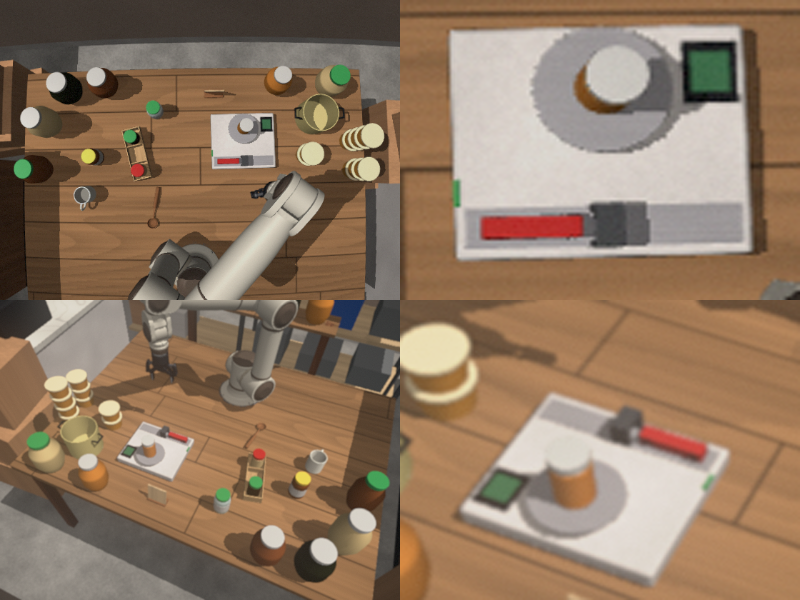

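The bolt lies wholly beyond the keeper, the pot stands near the pan's middle, and the other pots and bystanders are in place. One numeric check before handing in.

Run:
```python
from h import *
im=cv2.imread('pics/t8.png'); hsv=cv2.cvtColor(im,cv2.COLOR_BGR2HSV); H,S,V=[hsv[...,i].astype(int) for i in range(3)]
def c(m,b):
    k=np.zeros(m.shape,np.uint8); x0,y0,x1,y1=b; k[y0:y1,x0:x1]=m[y0:y1,x0:x1]
    return max(cv2.findContours(k,0,1)[0],key=cv2.contourArea)
r=cv2.boundingRect(c(((H<8)|(H>172))&(S>150)&(V>80),(290,205,395,245))); print('bolt',r,ray('top',[(r[0]-.5,r[1]+r[3]/2),(r[0]+r[2]-.5,r[1]+r[3]/2)],.065).round(4))
(u,v),rad=cv2.minEnclosingCircle(c((S<40)&(V>185),(328,160,362,186))); print('lid',u,v,rad,ray('top',[(u,v)],.166).round(4))
```

```text
bolt (305, 222, 30, 8) [[ 0.5073 -0.1102  0.065 ]
 [ 0.506  -0.2087  0.065 ]]
lid 344.70001220703125 174.13333129882812 9.160218238830566 [[ 0.6624 -0.232   0.166 ]]
```

Bolt spans y -0.110 to -0.209, against an expected -0.1095 to -0.2095 at the stop. The lid is centred at (0.662, -0.232), which is the pan centre.

```bash
python3 -c "
from workcell import bot
print(bot.job_done())"
```

```text
the job is handed in; nothing more can be done
None
```

The job is handed in, at about 22.5 s on the robot's clock. The red bolt went through the keeper in two grips to its end stop. The amber pot was then stood in the middle of the pan and released.

- **Bolt:** at the stop the arm stalled and the force rose to about 35 N. The last top picture puts the bolt at y -0.110 to -0.209 m, against -0.1095 to -0.2095 m expected at the stop.
- **Pot:** its lid is centred at (0.662, -0.232), within about 1 mm of the pan centre I measured. The wrist force was about zero at release, and the arm is clear of everything.
- **Other things:** the dark and cream pots are still in their compartments, and no bystander had moved or fallen in the last pictures.

**What disagreed:** the first pinch closed on nothing. The fingertips stand about 20 mm higher relative to the reported TCP than the description says. I found the right height with force-checked small steps, and nothing was moved by the miss.

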